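Turn a round-bottomed cup over and balance the tongs on it

TASK

The greasy kitchen tongs must not lie on the chopping board: make them a rest. Turn the small round-bottomed steel cup upside down on the floor of the drip tray, then gently lay the closed tongs across its domed base so that they balance there level, held up by the cup alone, with both ends in the air. Leave the other things standing where they are.

Things in the scene. Friction and masses are not known exactly. Their poses are not given: they have to be found in the camera images.
- cup: Small steel cup, no handle, 92 mm tall, about 0.16 kg, mouth-up on a board. Outside 60 mm across near the base, 67 mm at the rim; wall 3 mm. The base is a dome (sphere radius 60 mm, 8 mm deep). Laid on its side and let go gently it stays put. Origin: the outermost point of the dome, on the axis; z runs along the axis from dome to mouth (up at the start, down when upside down).
- tongs: Closed rigid steel tongs with wooden grip plates, flat on a board; about 0.14 kg, 200 mm long, 22 mm high, 37 mm wide at the plates. x points to the jaws, z up from the flat underside. Origin: on the underside below the balance point, mid-width; jaw end 102 mm along +x, tail end 96 mm along -x. Plates run from 77 mm tailward to 28 mm jawward of it.
- tray: Flat steel drip tray fixed to the counter, 250 mm (x) by 190 mm (y) outside, rim 16 mm high and 4 mm thick; its floor is 4 mm thick. Origin: centre of its underside, on the counter; z up. The bottle stands in it near its +x end.
- board_a: Chopping board fixed to the counter, 260 mm (x) by 220 mm (y), 18 mm thick, carrying the tongs and the spice jar. Origin: centre of its underside; z up.
- board_b: Chopping board of the same size, fixed, carrying the cup, the steel beaker and the pepper mill; the two boards lie left and right of the tray, either way round. Origin: centre of its underside; z up.
- beaker: Larger flat-bottomed steel beaker, 78 mm across the rim, 115 mm tall, mouth-up, beside the cup. Not to be disturbed. Origin: centre of its underside.
- mill: Turned wooden pepper mill, 54 mm across, 160 mm tall, on the cup's board. Not to be disturbed. Origin: centre of its underside.
- bottle: Dark oil bottle, 62 mm across, 165 mm tall, standing in the drip tray. Not to be disturbed. Origin: centre of its underside.
- jar: Spice jar, 46 mm across, 85 mm tall, on the tongs' board. Not to be disturbed. Origin: centre of its underside.
- bowl: Enamel bowl, 124 mm across, 55 mm tall, at the back of the counter. Not to be disturbed. Origin: centre of its underside.
- squeezer: Lime squeezer lying at the back of the counter, 180 mm long (x from -90 to +95 mm), 68 mm wide, 34 mm high. Not to be disturbed. Origin: on the counter under its middle.
- knife: Kitchen knife lying on the counter near the robot, 200 mm long (x, blade to +x), 16 mm high. Not to be disturbed. Origin: on the counter at its middle.

How it is judged:
By the outcome, as a careful person would: the job done as asked, in the order asked, and still so for the second after the job is handed in, with the robot touching nothing.
It also fails if it takes over 72 s, if anything falls off the work surface, if the arm or the gripper's body presses on something with over 40 N, if the wrist force passes 120 N, or if a joint passes its speed limit or range.

ROBOT

A 6-joint arm with a two-finger parallel gripper is mounted at the origin on the work surface. World frame = base frame: x ahead of the robot, y to its left, z up, the work surface at z = 0. Lengths are in mm, angles in rad, forces in N, time in s.
With the tool pointing down it reaches from about 275 to 750 mm from the base axis. Payload 10.2 kg.
Tool frame: the origin (TCP) lies at the centre of the arm's flange, where the gripper is bolted on; the fingertips stand 173 mm ahead of it and the grasp point (between the pads) lies 155 mm ahead of it; z points along the fingers, y is the line along which they close (so a half turn about z gives the same grasp; the last joint's range is limited). The gripper opens to 85 mm and grips with 20 to 120 N. Pads are 22 mm wide; open, the fingers measure 114 mm over their backs; the gripper's body (76 mm by 85 mm) begins 54 mm behind the grasp point. The pads swing forward as they close: fully open they stand 13 mm farther back than shut.
Start: joints at [1.031, 0.313, 1.498, -0, 1.331, -0.223], TCP at [163.565, 498.878, 404.694] pointing down, gripper open.
Joint ranges: [-2.94, 2.94], [-0.97, 2.17], [0.19, 2.56], [-1.23, 4.37], [0.02, 3.11], [-2.88, 2.88]. Speed limits (rad/s): [2.39, 2.39, 3.01, 3.14, 3.14, 3.14].

INTERFACE

Orientations are given as a unit quaternion [w, x, y, z].
In Python, from rig import ctrl gives the robot as it stands.
- The arm moves only by the shell command python3 steer.py 'ROWS' [OPENING] [FORCE]. ROWS is a JSON list of rows, 1 to 8 of them, each of 6 numbers: dx, dy, dz in mm, then a rotation vector rx, ry, rz in rad; each row is the pose to reach, as a shift and turn from the pose commanded when the command began, along the tool's axes at that moment; what a row does not reach only later rows make up. A row lasts 1/10 s, in which the tool goes at most 50 mm and 0.15 rad, less where a joint would pass 70% of its speed; a pose out of reach is approached as far as the arm can. OPENING is the opening from 0.0 (shut) to 1.0 (fully open), set as the command begins (- or left out keeps the last). The fingers move at their own pace and stop on an object; FORCE is the grip in N (left out, the last holds). Time passes only in rows, so rows that do not move let the fingers close. It prints the time, the measured TCP pose, the force, the opening and the grip force at its end.
- ctrl.sense(): the state, without advancing time (a new reading comes with each control period).
- ctrl.capture(name): name is "scene" or "top"; returns the picture (480x640x3 uint8, red, green, blue); there is no depth.
- ctrl.calibration(name): a dict with "fx", "fy", "cx", "cy" (pixels), "position" and "attitude" of the camera in the world. Camera axes: x right, y down, z forward; pixel columns grow to the right and rows downward; lengths in mm; the calibration is good to about 2 mm. A picture is of the moment at which its call begins. calibration takes no time and is no camera call.
- ctrl.finish_job(): hands the job in; it is judged then, once.
The state is a dict: "time_s": time; "joints": joint angles; "dq": joint speeds; "tau": joint torques, N m; "eef_pos": TCP position; "ee_rot": TCP orientation; "force": force on the tool from outside, world axes, zero at the start; "wrist_torque": the same for the moment, N m; "grip_width": opening from 0.0 (shut) to 1.0 (fully open); "grip_force": force on a finger pad.
Only numpy, scipy, OpenCV 4.12 (cv2) and the standard library are available. Lean on these libraries where they do the work, as an engineer would, in place of code of your own. Each camera call takes 0.05 s, during which the arm holds its last target. There are 200 camera calls.

## Working session

There is one attempt and no reset: what is moved stays moved. The work goes in short steps, Python scripts to look and compute and a shell command to move; the robot and the scene stay as the last step left them, time stands still between calls to the robot, and variables do not carry over. Pictures are saved under pics/ and viewed, at most 10 in all, crops included, and the job is handed in when it is done.

```bash
ls; mkdir -p pics; python3 - <<'E'
from rig import ctrl
import cv2
print(ctrl.sense())
for n in("scene","top"):
    print(ctrl.calibration(n)); cv2.imwrite(f"pics/{n}0.png",ctrl.capture(n)[:,:,::-1])
E
```

```text
pics
rig.py
steer.py
{'time_s': 0.0, 'joints': array([ 1.03060070e+00,  3.13449821e-01,  1.49845453e+00, -1.64798569e-05,
        1.33098726e+00, -2.23426921e-01]), 'dq': array([ 0.00027254,  0.00182276, -0.0024443 ,  0.00034688,  0.00104721,
        0.00226543]), 'tau': array([-7.57495727e-04, -4.12273800e+01, -2.59734195e+01, -3.51078988e-04,
        4.26922154e-03, -2.21862507e-06]), 'eef_pos': array([163.54088647, 498.83491096, 404.1284521 ]), 'ee_rot': array([-2.34570316e-04,  1.57721016e-01,  9.87483498e-01, -6.05692156e-04]), 'force': array([-0.09126197,  0.20590265, -0.00601282]), 'wrist_torque': array([0.01864652, 0.03733016, 0.05401353]), 'grip_force': 0.0, 'grip_width': 1.0024835627203197}
{'fx': 593.6080134452185, 'fy': 593.6080134452185, 'cx': 318.15072682281647, 'cy': 246.83113368059463, 'position': array([1331.60628226,  483.94884599,  975.32108878]), 'attitude': array([-0.19139918,  0.44621452,  0.81047775, -0.32769617])}
{'fx': 571.9609499992396, 'fy': 571.9609499992396, 'cx': 317.0368960210463, 'cy': 247.95692769164793, 'position': array([ 435.5724319 ,   15.18726485, 1167.11025538]), 'attitude': array([ 0.0397502 , -0.70148183,  0.71084184, -0.03235806])}
```
View pics/scene0.png

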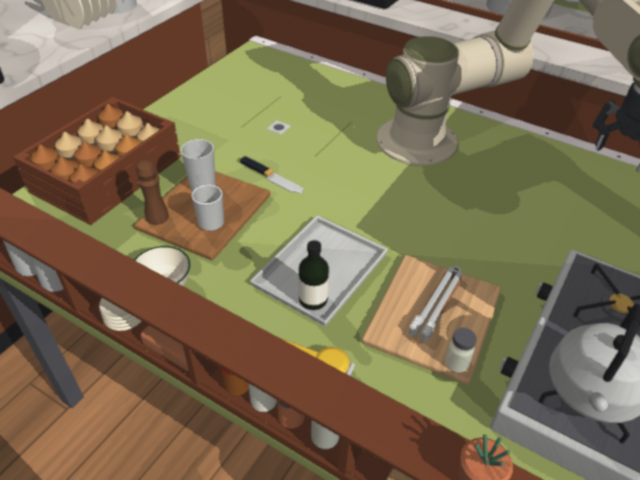

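View pics/top0.png

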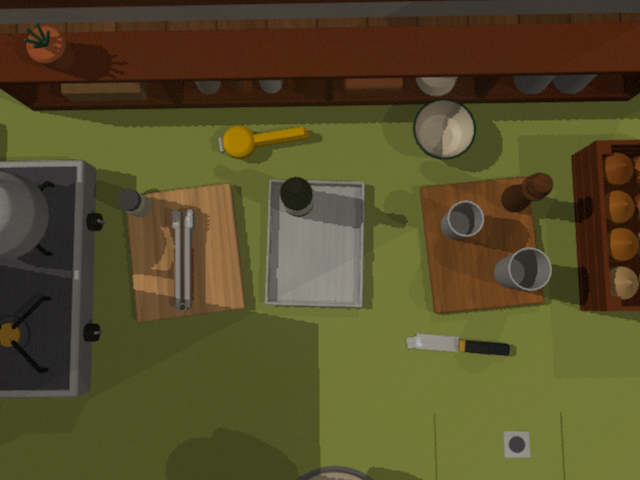

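The scene view shows the cup at about (208,207), the beaker at (198,160), the bottle at (313,280) and the tongs at (437,300). The top view shows the cup rim at (463,220), the beaker rim at (528,270), the tray spanning (267–365, 180–306) and the tongs at x≈183, y 210–308.

```bash
cat > h.py <<'E'
import numpy as np, cv2
from scipy.spatial.transform import Rotation as R
from rig import ctrl
def rot(q): return R.from_quat(q,scalar_first=True)
def cast(n,uv,z):
    c=ctrl.calibration(n); uv=np.atleast_2d(uv).astype(float)
    d=np.c_[(uv[:,0]-c['cx'])/c['fx'],(uv[:,1]-c['cy'])/c['fy'],np.ones(len(uv))]
    d=rot(c['attitude']).apply(d); p=c['position']
    return p+d*((z-p[2])/d[:,2])[:,None]
def proj(n,P):
    c=ctrl.calibration(n); q=rot(c['attitude']).inv().apply(np.atleast_2d(P)-c['position'])
    return q[:,:2]/q[:,2:]*c['fx']+[c['cx'],c['cy']]
def delta(pos,Rm):
    """shift/turn in tool axes from the present pose to (pos, Rm)"""
    s=ctrl.sense(); r0=rot(s['ee_rot'])
    return r0.inv().apply(pos-s['eef_pos']), (r0.inv()*Rm).as_rotvec()
E
python3 - <<'E'
import cv2,numpy as np
from h import *
t=cv2.imread('pics/top0.png'); s=cv2.imread('pics/scene0.png')
c=lambda im,x,y,w,h:cv2.resize(im[y:y+h,x:x+w],(400,300),interpolation=cv2.INTER_CUBIC)
out=np.vstack([np.hstack([c(t,105,190,160,120),c(t,410,170,160,120)]),np.hstack([c(s,360,250,160,120),c(s,130,130,160,120)])])
cv2.imwrite('pics/crop0.png',out)
print('tray',cast('top',[[267,180],[365,181],[364,306],[266,305]],16).round())
print('boardA',cast('top',[[126,193],[230,184],[243,308],[138,320]],18).round())
print('boardB',cast('top',[[421,186],[530,178],[543,302],[434,312]],18).round())
E
```

```text
tray [[695. 127.  16.]
 [690. -73.  16.]
 [435. -66.  16.]
 [440. 130.  16.]]
boardA [[672. 416.  18.]
 [687. 203.  18.]
 [435. 176.  18.]
 [413. 387.  18.]]
boardB [[ 677. -187.   18.]
 [ 691. -409.   18.]
 [ 439. -422.   18.]
 [ 422. -205.   18.]]
```

View pics/crop0.png

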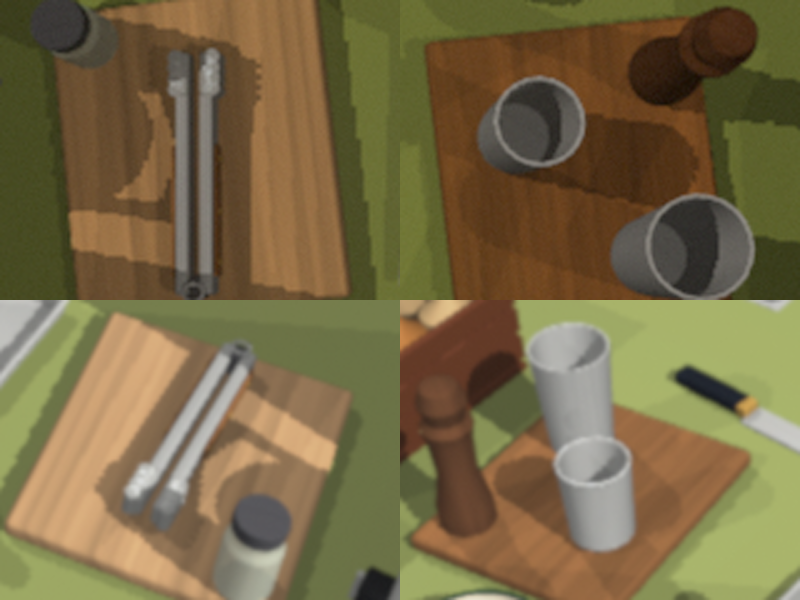

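Crop: the cup rim ellipse is centred at top (466.4,218.6) and scene (207.4,194.8). The tongs lie nearly along world x with the jaws (two tips) at top (183,209.6) and the pivot tail at about (183.5,309), and the wooden plates are beneath the arms.

```bash
python3 - <<'E'
from h import *
np.set_printoptions(suppress=True,precision=1)
print('cup rim top/scene',cast('top',[466.4,218.6],110),cast('scene',[207.4,194.8],110))
t=cv2.imread('pics/top0.png'); s=cv2.imread('pics/scene0.png')
def mask(im,x,y,w,h,smax,vmin):
    hsv=cv2.cvtColor(im,cv2.COLOR_BGR2HSV); m=np.zeros(im.shape[:2],np.uint8)
    r=(slice(y,y+h),slice(x,x+w)); m[r]=((hsv[r][...,1]<smax)&(hsv[r][...,2]>vmin))*255; return m
def comps(m,a=80):
    n,l,st,c=cv2.connectedComponentsWithStats(m); return [(st[i],c[i]) for i in range(1,n) if st[i][4]>a]
for sm in (70,100): print('tongs',sm,comps(mask(t,160,195,50,120,sm,40)),comps(mask(s,405,262,65,85,sm,40)))
m=mask(t,415,180,90,80,70,30); print('cup',comps(m))
print('beaker rim',cast('top',[529.6,268.8],133),'mill top',cast('top',[542.8,183],178),'bottle top',cast('top',[297,188],169),cast('scene',[314,246],169))
print('bowl',cast('top',[445,129],55),'knife',cast('top',[[408,342],[509,349]],8))
print('jar top',cast('top',[130,200],103))
for z in (18,40): print('tongs ends',z,cast('top',[[183,209.6],[183.5,309]],z),cast('scene',[[420.5,330],[456,271]],z))
E
```

```text
cup rim top/scene [[ 595.  -253.3  110. ]] [[ 595.  -247.5  110. ]]
tongs 70 [(array([ 172,  209,   23,  102, 1429], dtype=int32), array([182.4, 256.9]))] [(array([ 409,  266,   54,   77, 1378], dtype=int32), array([435.1, 304.5])), (array([449, 328,  21,  19, 329], dtype=int32), array([460.6, 337.8]))]
tongs 100 [(array([ 172,  209,   23,  103, 1642], dtype=int32), array([182.8, 257. ]))] [(array([ 408,  262,   62,   82, 1768], dtype=int32), array([435.8, 301.9])), (array([447, 326,  23,  21, 366], dtype=int32), array([460.1, 337.4]))]
cup [(array([ 441,  200,   43,   39, 1254], dtype=int32), array([462.6, 219.9]))]
beaker rim [[ 498.4 -357.5  133. ]] mill top [[ 645.8 -371.9  178. ]] bottle top [[645.2  59.2 169. ]] [[651.5  68.  169. ]]
bowl [[ 784.2 -231.8   55. ]] knife [[ 362.7 -153.     8. ]
 [ 346.5 -353.6    8. ]]
jar top [[640.8 378.6 103. ]]
tongs ends 18 [[635.7 298.8  18. ]
 [434.1 295.5  18. ]] [[608.1 294.4  18. ]
 [420.2 292.2  18. ]]
tongs ends 40 [[631.9 293.3  40. ]
 [434.1 290.1  40. ]] [[624.8 298.8  40. ]
 [441.1 296.6  40. ]]
```

```bash
cat >> h.py <<'E'
np.set_printoptions(suppress=True,precision=3)
RD=R.from_matrix(np.array([[0,1,0],[1,0,0],[0,0,-1.]]))   # tool down, y along world x
def tilt(deg): return R.from_euler('x',deg,degrees=True)*RD
def goal(G,Rm,reach=148):
    """TCP that puts the point `reach` ahead of the flange at G"""
    return np.asarray(G,float)-Rm.apply([0,0,reach])
def show(name,G,Rm,reach=148):
    p=goal(G,Rm,reach); d,r=delta(p,Rm); print(name,'tcp',p.round(1),'d',d.round(1),'r',r.round(3),'|d|',np.linalg.norm(d).round(),'|r|',np.linalg.norm(r).round(2))
E
python3 - <<'E'
from h import *
Rm=tilt(-45); g=np.array([595,-250,18+70.]); b=-Rm.apply([0,0,1])
p=g+110*b; p2=p.copy(); p2[2]=250
show('pre high',p2,Rm); show('pre',p,Rm)
E
```

```text
pre high tcp [595.  -67.6 354.7] d [-586.5 -403.8   49.8] r [ 0.49  -0.677  1.186] |d| 714.0 |r| 1.45
pre tcp [595.  -67.6 270.4] d [-586.5 -403.7  134.1] r [ 0.49  -0.677  1.186] |d| 724.0 |r| 1.45
```

```bash
python3 steer.py '[[-586,-404,50,0.49,-0.677,1.186],[-586,-404,50,0.49,-0.677,1.186],[-586,-404,50,0.49,-0.677,1.186],[-586,-404,50,0.49,-0.677,1.186],[-586,-404,50,0.49,-0.677,1.186],[-586,-404,50,0.49,-0.677,1.186],[-586,-404,50,0.49,-0.677,1.186],[-586,-404,50,0.49,-0.677,1.186]]' 1.0 40; python3 - <<'E'
from h import *
print(ctrl.sense()['joints'])
Rm=tilt(-45); g=np.array([595,-250,18+70.]); b=-Rm.apply([0,0,1])
p=g+110*b; p2=p.copy(); p2[2]=250
show('pre high',p2,Rm); show('pre',p,Rm)
E
```

```text
time_s: 0.9
eef_pos: [405.9, 179.5, 376.5]
ee_rot: [0.231, 0.588, 0.74, -0.231]
force: [-0.1, 0.7, -0.6]
grip_width: 1.0
grip_force: 0.0
[ 0.266  0.217  1.748 -0.676  1.353  0.249]
pre high tcp [595.  -67.6 354.7] d [-213.5  136.1  182.1] r [ 0.083 -0.115  0.2  ] |d| 312.0 |r| 0.25
pre tcp [595.  -67.6 270.4] d [-161.8  142.   248.4] r [ 0.083 -0.115  0.2  ] |d| 329.0 |r| 0.25
```

```bash
python3 steer.py '[[-213,136,182,0.083,-0.115,0.2],[-213,136,182,0.083,-0.115,0.2],[-213,136,182,0.083,-0.115,0.2],[-213,136,182,0.083,-0.115,0.2],[-213,136,182,0.083,-0.115,0.2],[-213,136,182,0.083,-0.115,0.2],[-213,136,182,0.083,-0.115,0.2],[-213,136,182,0.083,-0.115,0.2]]'; python3 - <<'E'
from h import *
print(ctrl.sense()['joints'])
Rm=tilt(-45); g=np.array([595,-250,18+70.]); b=-Rm.apply([0,0,1])
show('pre',g+110*b,Rm);show('g',g,Rm)
t=ctrl.capture('top')[:,:,::-1];s=ctrl.capture('scene')[:,:,::-1]
cv2.imwrite('pics/a1.png',np.hstack([cv2.resize(t[130:330,360:560],(400,400),interpolation=2),cv2.resize(s[80:280,100:300],(400,400),interpolation=2)]))
E
```

```text
time_s: 1.7
eef_pos: [595.5, -65.6, 352.5]
ee_rot: [0.269, 0.653, 0.655, -0.27]
force: [0.2, -0.1, -0.7]
grip_width: 0.999
grip_force: 0.0
[-0.21   0.531  1.379 -0.838  1.187  0.099]
pre tcp [595.  -67.6 270.4] d [56.4 -0.2 59.7] r [-0.001 -0.004  0.004] |d| 82.0 |r| 0.01
g tcp [ 595.  -145.3  192.7] d [ 56.   -0.2 169.7] r [-0.001 -0.004  0.004] |d| 179.0 |r| 0.01
```

View pics/a1.png

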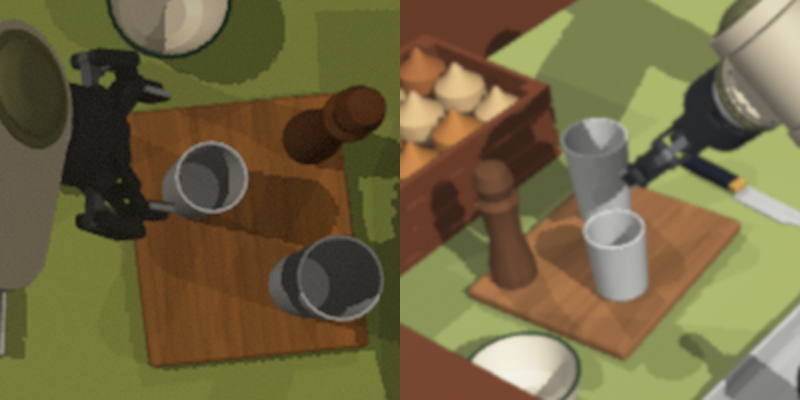

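The left half (top view) shows the open fingers at (155,90) and (160,208) straddling the line of the cup rim (211,178). The right half (scene view) shows a clear approach, so I go in.

```bash
python3 steer.py '[[28,0,30,0,0,0],[56,0,60,0,0,0],[56,0,60,0,0,0],[56,0,90,0,0,0],[56,0,120,0,0,0],[56,0,145,0,0,0],[56,0,170,0,0,0],[56,0,170,0,0,0]]' && python3 steer.py '[[0,0,0,0,0,0],[0,0,0,0,0,0],[0,0,0,0,0,0],[0,0,0,0,0,0],[0,0,0,0,0,0],[0,0,0,0,0,0]]' 0.0 40; python3 - <<'E'
from h import *
s=ctrl.sense(); print(s['joints'],s['eef_pos'],s['wrist_torque'])
c=lambda im:im[:,:,::-1]
t=c(ctrl.capture('top'));s=c(ctrl.capture('scene'))
cv2.imwrite('pics/a2.png',np.hstack([cv2.resize(t[130:330,360:560],(400,400),interpolation=2),cv2.resize(s[80:280,100:300],(400,400),interpolation=2)]))
E
```

```text
time_s: 2.6
eef_pos: [595.1, -145.2, 193.8]
ee_rot: [0.269, 0.652, 0.655, -0.27]
force: [-1.1, 0.7, 0.4]
grip_width: 0.999
grip_force: 0.0
time_s: 3.2
eef_pos: [595.8, -143.6, 195.9]
ee_rot: [0.271, 0.652, 0.655, -0.269]
force: [-3.1, 2.9, 8.1]
grip_width: 0.752
grip_force: 42.8
[-0.338  0.742  1.476 -1.007  0.906  0.305] [ 595.761 -143.58   195.853] [-0.088  0.234 -0.295]
```

View pics/a2.png

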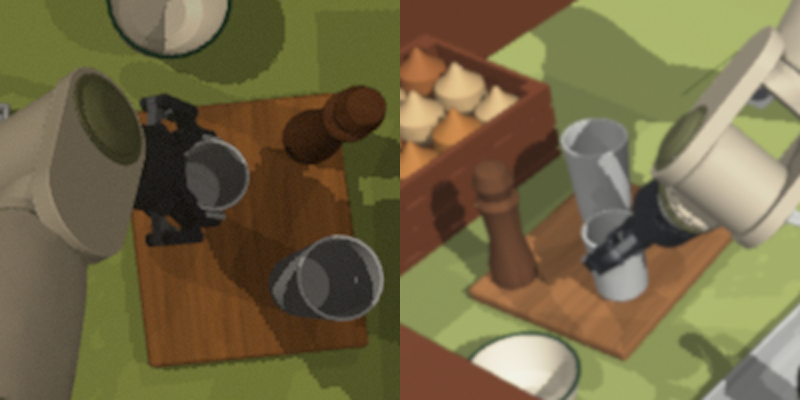

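```bash
python3 - <<'E'
from h import *
s=ctrl.sense(); r0=rot(s['ee_rot'])
off=r0.inv().apply(np.array([595.5,-250,18])-s['eef_pos']); print('dome apex in tool',off)
ax=r0.inv().apply([0,0,1]); np.savez('cup.npz',off=off,ax=ax)
print('lift100 in tool',r0.inv().apply([0,0,100]))
# after the turn by +90 about x: apex wanted at (500,76,z)
Rm=R.from_euler('x',90,degrees=True)*r0
p=np.array([500,76,4+33.5+80])-Rm.apply(off); d,rv=delta(p,Rm); print('from here',p,d,rv)
l=s['eef_pos']+[0,0,100]; print('from lifted',r0.inv().apply(p-l),rv)
E
```

```text
dome apex in tool [ 50.295  -1.001 201.046]
lift100 in tool [-70.638   0.071 -70.783]
from here [ 500.265 -101.835  223.918] [ 10.051 -95.239 -49.801] [-0.006  1.571  0.007]
from lifted [ 80.689 -95.311  20.982] [-0.006  1.571  0.007]
```

```bash
python3 steer.py '[[-35,0,-35,0,0,0],[-70,0,-70,0,0,0],[-85,0,-85,0,0,0],[-70,-30,-100,0,0.15,0],[-60,-60,-120,0,0.3,0],[-60,-95,-120,0,0.45,0],[-60,-95,-120,0,0.6,0],[-60,-95,-120,0,0.75,0]]'; python3 - <<'E'
from h import *
z=np.load('cup.npz'); s=ctrl.sense(); r0=rot(s['ee_rot']); print(s['joints'])
print('apex now',s['eef_pos']+r0.apply(z['off']),'axis',r0.apply(z['ax']))
Rm=R.from_euler('x',90,degrees=True)*tilt(-45)
for h in(80,20): 
    p=np.array([500,76,4+33.5+h])-Rm.apply(z['off']); print(h,p,*delta(p,Rm))
E
```

```text
time_s: 4.1
eef_pos: [499.7, -101.7, 322.5]
ee_rot: [0.01, 0.705, 0.709, -0.009]
force: [0.4, 0.3, -2.0]
grip_width: 0.748
grip_force: 45.6
[-0.427  0.36   1.659 -0.026  1.11  -0.422]
apex now [498.517 -56.744 120.153] axis [ 0.005 -0.687  0.726]
80 [ 501.001 -101.725  224.097] [ 2.578  1.259 98.324] [-0.002  0.812  0.007]
20 [ 501.001 -101.725  164.097] [  4.157   1.209 158.304] [-0.002  0.812  0.007]
```

```bash
python3 steer.py '[[1,1,0,0,0.15,0],[2,1,10,0,0.3,0],[2,1,30,0,0.45,0],[3,1,60,0,0.6,0.003],[3,1,85,0,0.75,0.006],[3,1,110,-0.002,0.812,0.007],[4,1,140,-0.002,0.812,0.007],[4,1,140,-0.002,0.812,0.007]]'; python3 - <<'E'
from h import *
z=np.load('cup.npz'); s=ctrl.sense(); r0=rot(s['ee_rot']); print(s['joints'])
print('apex now',s['eef_pos']+r0.apply(z['off']),'axis',r0.apply(z['ax']))
Rm=R.from_euler('x',90,degrees=True)*tilt(-45)
p=np.array([500,76,4+33.5])-Rm.apply(z['off']); print(p,*delta(p,Rm), 'down in tool',r0.inv().apply([0,0,-10]))
c=lambda im:im[:,:,::-1]
t=c(ctrl.capture('top'));s=c(ctrl.capture('scene'))
cv2.imwrite('pics/a3.png',np.hstack([cv2.resize(t[130:330,230:430],(400,400),interpolation=2),cv2.resize(s[180:380,220:420],(400,400),interpolation=2)]))
E
```

```text
time_s: 4.9
eef_pos: [500.5, -102.6, 178.9]
ee_rot: [-0.271, 0.655, 0.653, 0.267]
force: [-0.4, 0.6, -1.7]
grip_width: 0.751
grip_force: 45.6
[-0.533  0.65   1.727  0.677  1.306 -0.898]
apex now [498.957  74.726  71.647] axis [-0.    -1.     0.005]
[ 501.001 -101.725  144.097] [-23.918   0.764  25.326] [-0.004  0.004 -0.005] down in tool [-7.043  0.063  7.098]
```

View pics/a3.png

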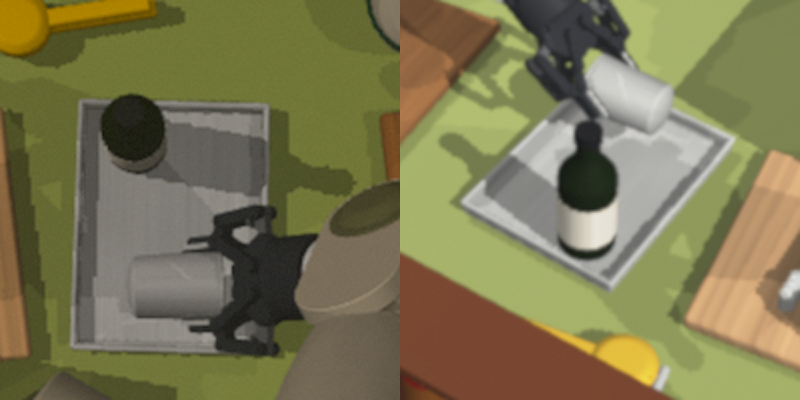

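The cup is held horizontal above the tray at left-half (178,285), with its dome towards +y and the bottle clear. I lower it until it touches.

```bash
python3 steer.py '[[-7,0,7,0,0,0],[-14,0,14,0,0,0],[-19,0,19,0,0,0],[-21,0,21,0,0,0],[-21,0,21,0,0,0],[-21,0,21,0,0,0]]'; python3 steer.py '[[-1,0,1,0,0,0],[-2,0,2,0,0,0],[-2,0,2,0,0,0],[-2,0,2,0,0,0]]'
```

```text
time_s: 5.6
eef_pos: [501.0, -103.6, 151.5]
ee_rot: [-0.269, 0.655, 0.653, 0.268]
force: [-0.1, 0.3, -1.1]
grip_width: 0.753
grip_force: 45.5
time_s: 6.0
eef_pos: [501.0, -103.6, 148.5]
ee_rot: [-0.269, 0.655, 0.653, 0.268]
force: [-0.2, -0.7, -2.3]
grip_width: 0.752
grip_force: 45.6
```

```bash
python3 steer.py '[[-0.7,0,0.7,0,0,0],[-1.4,0,1.4,0,0,0],[-1.4,0,1.4,0,0,0]]'
```

```text
time_s: 6.3
eef_pos: [500.9, -103.6, 146.4]
ee_rot: [-0.269, 0.655, 0.653, 0.268]
force: [0.4, -0.4, -1.7]
grip_width: 0.751
grip_force: 45.6
```

```bash
python3 steer.py '[[-0.7,0,0.7,0,0,0],[-1.4,0,1.4,0,0,0],[-1.4,0,1.4,0,0,0]]';  python3 steer.py '[[-0.7,0,0.7,0,0,0],[-0.7,0,0.7,0,0,0],[-0.7,0,0.7,0,0,0]]'
```

```text
time_s: 6.6
eef_pos: [501.0, -103.6, 145.4]
ee_rot: [-0.27, 0.655, 0.653, 0.269]
force: [-3.6, 0.8, 10.3]
grip_width: 0.75
grip_force: 46.2
time_s: 6.9
eef_pos: [501.0, -103.7, 145.1]
ee_rot: [-0.27, 0.654, 0.653, 0.269]
force: [-5.9, -1.5, 18.5]
grip_width: 0.753
grip_force: 46.8
```

```bash
python3 steer.py '[[-0.7,0,0.7,0,0,0],[-0.7,0,0.7,0,0,0],[-0.7,0,0.7,0,0,0]]'
```

```text
time_s: 7.2
eef_pos: [501.1, -103.7, 144.9]
ee_rot: [-0.27, 0.654, 0.653, 0.27]
force: [-7.7, -1.4, 28.1]
grip_width: 0.751
grip_force: 47.4
```

```bash
python3 steer.py '[[0.7,0,-0.7,0,0,0],[1.4,0,-1.4,0,0,0],[1.4,0,-1.4,0,0,0]]'; python3 steer.py '[[0,0,0,0,0,0],[0,0,0,0,0,0],[0,0,0,0,0,0]]' 0.85; python3 steer.py '[[0,0,0,0,0,0],[0,0,0,0,0,0],[0,0,0,0,0,0]]' 1.0; python3 - <<'E'
from h import *
c=lambda im:im[:,:,::-1]
t=c(ctrl.capture('top'));cv2.imwrite('pics/t4.png',t)
b=cast('top',[[332,272]],38); print(b)
print(ctrl.sense()['eef_pos'])
E
```

```text
time_s: 7.5
eef_pos: [501.0, -103.6, 145.4]
ee_rot: [-0.27, 0.655, 0.653, 0.269]
force: [-3.9, -1.1, 9.7]
grip_width: 0.752
grip_force: 46.3
time_s: 7.8
eef_pos: [500.9, -103.6, 144.4]
ee_rot: [-0.269, 0.655, 0.653, 0.268]
force: [-0.2, -0.8, -0.1]
grip_width: 0.85
grip_force: 0.2
time_s: 8.1
eef_pos: [500.9, -103.6, 144.5]
ee_rot: [-0.269, 0.655, 0.653, 0.268]
force: [-0.6, -0.4, 0.1]
grip_width: 1.005
grip_force: 0.0
[[503.098  -2.681  38.   ]]
[ 500.961 -103.603  144.532]
```

```bash
python3 steer.py '[[0,0,-20,0,0,0],[0,0,-45,0,0,0],[0,0,-80,0,0,0],[0,0,-120,0,0,0],[-35,0,-155,0,-0.15,0],[-70,0,-190,0,-0.3,0],[-70,0,-190,0,-0.45,0],[-70,0,-190,0,-0.6,0]]'; python3 - <<'E'
from h import *
c=lambda im:im[:,:,::-1]
t=c(ctrl.capture('top'));s=c(ctrl.capture('scene')); cv2.imwrite('pics/t5.png',t);cv2.imwrite('pics/s5.png',s)
cv2.imwrite('pics/a5.png',np.hstack([cv2.resize(t[230:310,265:365],(500,400),interpolation=2),cv2.resize(s[200:300,245:345],(300,300),interpolation=2)[:,:].copy() if 0 else cv2.resize(s[210:310,260:335],(300,400),interpolation=2)]))
E
```

```text
time_s: 8.95
eef_pos: [500.4, -288.4, 230.3]
ee_rot: [-0.062, 0.706, 0.703, 0.061]
force: [0.2, -0.2, -1.3]
grip_width: 0.998
grip_force: 0.0
```

View pics/a5.png

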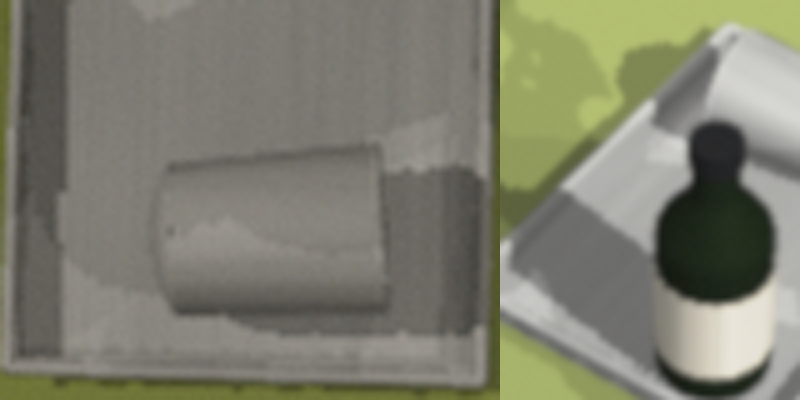

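The cup lies in the tray with its dome at crop (155,238) → full (296,278) and its mouth at (385,229) → (342,275.7), on its side and at rest. My retreat ended nearer the beaker than intended, so I check that and raise the arm first.

```bash
python3 - <<'E'
from h import *
a=cv2.imread('pics/top0.png');b=cv2.imread('pics/t5.png')
P=cast('top',[[296,277.9],[342,275.7],[303,263.2],[303,292.4],[341,259.6],[341,291.6]],37); print(P)
d=P[1]-P[0]; print('len',np.linalg.norm(d),'dir from -y',np.arctan2(d[0],-d[1]))
s=ctrl.sense(); r0=rot(s['ee_rot']); print('up100',r0.inv().apply([0,0,100]), s['joints'])
Rm=R.from_euler('z',0)*tilt(-45)
E
```

```text
[[492.437  68.614  37.   ]
 [495.579 -22.333  37.   ]
 [521.376  54.479  37.   ]
 [463.678  55.067  37.   ]
 [527.507 -20.9    37.   ]
 [464.279 -19.828  37.   ]]
len 91.00192799573324 dir from -y 0.03453078765704358
up100 [ 17.727  -0.227 -98.416] [-0.742  0.627  1.507  0.143  1.133 -0.809]
```

```bash
python3 steer.py '[[14,0,-39,0,0,0],[26,0,-78,0,0,0],[30,0,-100,0,0,0],[30,0,-130,0,0,0],[30,0,-130,0,0,0]]'; python3 - <<'E'
from h import *
t=ctrl.capture('top')[:,:,::-1]; a=cv2.imread('pics/top0.png').astype(int); cv2.imwrite('pics/t6.png',t)
s=ctrl.sense(); print(s['eef_pos'])
# rim shift of beaker: bright low-sat edges via phase correlation around the rim far from the arm
f=lambda im:cv2.cvtColor(im.astype(np.uint8),cv2.COLOR_BGR2GRAY)[225:305,500:560].astype(np.float32)
print(cv2.phaseCorrelate(f(a),f(t),cv2.createHanningWindow((60,80),cv2.CV_32F)))
P=cast('top',[[296,277.9],[342,275.7]],37)
E
```

```text
time_s: 9.55
eef_pos: [501.3, -280.9, 367.5]
ee_rot: [-0.063, 0.705, 0.704, 0.064]
force: [0.6, -0.0, 0.2]
grip_width: 0.997
grip_force: 0.0
[ 501.112 -280.679  365.139]
((-9.646720691970913, 24.29487278524516), 0.07297183116277059)
```

```bash
python3 - <<'E'
from h import *
Rm=R.from_euler('z',.03)*tilt(-45); b=-Rm.apply([0,0,1])
g=np.array([497.5,42,35.]); show('high',g+110*b+[0,0,100],Rm); show('pre',g+110*b,Rm)
E
```

```text
high tcp [492.  224.4 317.4] d [488.1 -10.  138. ] r [-0.01  -0.967 -0.032] |d| 507.0 |r| 0.97
pre tcp [492.  224.4 217.4] d [470.1 -10.  236.4] r [-0.01  -0.967 -0.032] |d| 526.0 |r| 0.97
```

```bash
python3 steer.py '[[488,-10,138,-0.01,-0.967,-0.032],[488,-10,138,-0.01,-0.967,-0.032],[488,-10,138,-0.01,-0.967,-0.032],[488,-10,138,-0.01,-0.967,-0.032],[488,-10,138,-0.01,-0.967,-0.032],[488,-10,138,-0.01,-0.967,-0.032],[488,-10,138,-0.01,-0.967,-0.032],[488,-10,138,-0.01,-0.967,-0.032]]'; python3 - <<'E'
from h import *
Rm=R.from_euler('z',.03)*tilt(-45); b=-Rm.apply([0,0,1])
g=np.array([497.5,42,35.]); show('high',g+110*b+[0,0,100],Rm); show('pre',g+110*b,Rm); print(ctrl.sense()['joints'])
E
```

```text
time_s: 10.4
eef_pos: [493.1, 119.8, 323.8]
ee_rot: [0.273, 0.642, 0.663, -0.27]
force: [0.7, 0.9, -0.8]
grip_width: 0.999
grip_force: 0.0
high tcp [492.  224.4 317.4] d [ 78.2   2.1 -69.7] r [-0.006  0.003  0.005] |d| 105.0 |r| 0.01
pre tcp [492.  224.4 217.4] d [149.1   2.8   0.8] r [-0.006  0.003  0.005] |d| 149.0 |r| 0.01
[ 0.123  0.416  1.644 -0.822  1.299  0.413]
```

```bash
python3 steer.py '[[40,1,0,-0.006,0.003,0.005],[80,2,0,-0.006,0.003,0.005],[120,3,1,-0.006,0.003,0.005],[149,3,1,-0.006,0.003,0.005],[149,3,1,-0.006,0.003,0.005]]'; python3 - <<'E'
from h import *
Rm=R.from_euler('z',.03)*tilt(-45)
g=np.array([497.5,42,35.]); show('g',g,Rm)
E
```

```text
time_s: 10.9
eef_pos: [492.2, 223.5, 215.2]
ee_rot: [0.274, 0.642, 0.664, -0.267]
force: [0.4, 0.3, 0.4]
grip_width: 0.999
grip_force: 0.0
g tcp [494.4 146.6 139.7] d [ -1.    0.  107.8] r [-0.001 -0.     0.004] |d| 108.0 |r| 0.0
```

```bash
python3 steer.py '[[-1,0,30,0,0,0],[-1,0,60,0,0,0],[-1,0,80,0,0,0],[-1,0,95,0,0,0],[-1,0,108,0,0,0],[-1,0,108,0,0,0],[-1,0,108,0,0,0]]'; python3 steer.py '[[0,0,0,0,0,0],[0,0,0,0,0,0],[0,0,0,0,0,0],[0,0,0,0,0,0],[0,0,0,0,0,0],[0,0,0,0,0,0]]' 0.0 40; python3 - <<'E'
from h import *
c=lambda im:im[:,:,::-1]
print(ctrl.sense()['joints'])
t=c(ctrl.capture('top'));s=c(ctrl.capture('scene')); cv2.imwrite('pics/t7.png',t)
cv2.imwrite('pics/a7.png',np.hstack([cv2.resize(t[200:320,255:375],(400,400),interpolation=2),cv2.resize(s[190:310,250:370],(400,400),interpolation=2)]))
E
```

```text
time_s: 11.6
eef_pos: [496.6, 145.1, 143.8]
ee_rot: [0.276, 0.644, 0.663, -0.264]
force: [0.7, -0.9, -0.2]
grip_width: 1.0
grip_force: 0.0
time_s: 12.2
eef_pos: [496.4, 145.5, 144.3]
ee_rot: [0.277, 0.644, 0.663, -0.264]
force: [-2.7, 2.4, 5.9]
grip_width: 0.732
grip_force: 42.1
[ 0.171  0.728  1.703 -0.92   1.076  0.755]
```

View pics/a7.png

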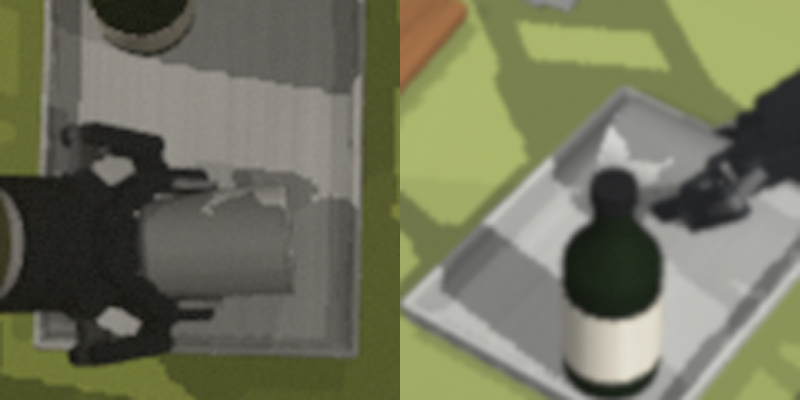

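The cup is gripped by its dome end: in the left half the dome is at (145,240) and the mouth at (290,240). The opening of 62 mm matches. I lift and turn it.

```bash
python3 - <<'E'
from h import *
s=ctrl.sense(); r0=rot(s['ee_rot']); t0=s['eef_pos']
yax=r0.apply([0,1,0]); c=np.cross([0,0,1],yax); c=-c if c[1]>0 else c; c/=np.linalg.norm(c); c[2]=.042; c/=np.linalg.norm(c)
# apex: on the closing mid-plane through TCP, y=72, z=34
ap=np.array([0,72,34.]); ap[0]=t0[0]-((ap-t0)[1:]@yax[1:])/yax[0]
off=r0.inv().apply(ap-t0); ax=r0.inv().apply(c); print('apex',ap,'c',c,'tool',off)
Rf,_=R.align_vectors([[0,0,-1],[1,0,0]],[c,yax],weights=[1000,1]); Rf=Rf*r0
np.savez('cup2.npz',off=off,ax=ax,Rf=Rf.as_quat())
for h in (110,10):
    p=np.array([490,20,96+h])-Rf.apply(off); print(h,p,*delta(p,Rf))
print('lift120',r0.inv().apply([0,0,120]))
E
```

```text
apex [499.388  72.     34.   ] c [ 0.031 -0.999  0.042] tool [ 25.891  -0.    130.035]
110 [490.018 -93.285 274.891] [-261.09   -12.984   76.104] [0.007 1.613 0.035]
10 [490.018 -93.285 174.891] [-190.417  -13.609  146.849] [0.007 1.613 0.035]
lift120 [-84.808   0.75  -84.895]
```

```bash
python3 steer.py '[[-33,0,-33,0,0,0],[-66,0,-66,0,0,0],[-95,0,-95,0,0,0],[-120,-3,-65,0.001,0.15,0.003],[-150,-5,-35,0.001,0.3,0.006],[-180,-7,-5,0.002,0.45,0.01],[-210,-9,25,0.003,0.6,0.013],[-240,-11,50,0.003,0.75,0.016]]'; python3 - <<'E'
from h import *
z=np.load('cup2.npz'); Rf=R.from_quat(z['Rf']); s=ctrl.sense(); r0=rot(s['ee_rot']); print('apex',s['eef_pos']+r0.apply(z['off']),r0.apply(z['ax']),s['joints'])
for h in (110,30):
    p=np.array([490,20,96+h])-Rf.apply(z['off']); print(h,p,*delta(p,Rf))
E
```

```text
time_s: 13.1
eef_pos: [490.6, -61.8, 277.8]
ee_rot: [0.014, 0.701, 0.713, -0.006]
force: [1.3, -0.1, -2.9]
grip_width: 0.73
grip_force: 44.6
apex [491.687 -39.652 147.078] [ 0.019 -0.755 -0.655] [-0.359  0.388  1.754 -0.027  0.978 -0.36 ]
110 [490.018 -93.285 274.891] [-31.33   -1.094   3.781] [0.004 0.856 0.02 ]
30 [490.018 -93.285 194.891] [-29.051  -1.982  83.744] [0.004 0.856 0.02 ]
```

```bash
python3 steer.py '[[-6,0,0,0,0.15,0.004],[-12,0,0,0.001,0.3,0.008],[-18,0,0,0.002,0.45,0.012],[-24,-1,10,0.003,0.6,0.016],[-30,-1,25,0.004,0.75,0.02],[-30,-1,50,0.004,0.856,0.02],[-29,-2,84,0.004,0.856,0.02],[-29,-2,84,0.004,0.856,0.02]]'; python3 - <<'E'
from h import *
z=np.load('cup2.npz'); Rf=R.from_quat(z['Rf']); s=ctrl.sense(); r0=rot(s['ee_rot']); print('apex',s['eef_pos']+r0.apply(z['off']),r0.apply(z['ax']),s['joints'])
for h in (5,):
    p=np.array([490,20,96+h])-Rf.apply(z['off']); print(h,p,*delta(p,Rf))
print('down10',r0.inv().apply([0,0,-10]))
c=lambda im:im[:,:,::-1]
t=c(ctrl.capture('top'));s=c(ctrl.capture('scene'))
cv2.imwrite('pics/t8.png',t);cv2.imwrite('pics/s8.png',s)
E
```

```text
time_s: 13.9
eef_pos: [489.4, -92.0, 191.7]
ee_rot: [-0.286, 0.649, 0.647, 0.281]
force: [0.6, 0.2, -0.5]
grip_width: 0.732
grip_force: 44.6
apex [488.945  21.057 122.38 ] [-0.007 -0.004 -1.   ] [-0.53   0.611  1.764  0.705  1.339 -0.901]
5 [490.018 -93.285 169.891] [-16.92    0.809  13.85 ] [-0.004  0.004 -0.006]
down10 [-7.338  0.077  6.793]
```

```bash
python3 steer.py '[[-6,0,5,0,0,-0.006],[-11,0,10,0,0,-0.006],[-14,0,13,0,0,-0.006],[-15,0,14,0,0,-0.006],[-15,0,14,0,0,-0.006],[-15,0,14,0,0,-0.006]]'; python3 steer.py '[[-0.7,0,0.7,0,0,0],[-1.5,0,1.4,0,0,0],[-1.5,0,1.4,0,0,0]]';  python3 steer.py '[[-0.7,0,0.7,0,0,0],[-1.5,0,1.4,0,0,0],[-1.5,0,1.4,0,0,0]]'
```

```text
time_s: 14.6
eef_pos: [490.2, -92.4, 174.2]
ee_rot: [-0.282, 0.647, 0.649, 0.283]
force: [0.5, 0.4, -1.7]
grip_width: 0.728
grip_force: 44.6
time_s: 14.9
eef_pos: [490.1, -92.4, 171.9]
ee_rot: [-0.282, 0.647, 0.649, 0.283]
force: [-0.1, 0.4, -1.0]
grip_width: 0.737
grip_force: 44.6
time_s: 15.2
eef_pos: [490.1, -92.3, 169.8]
ee_rot: [-0.282, 0.647, 0.649, 0.283]
force: [-0.5, -0.2, -1.5]
grip_width: 0.726
grip_force: 44.6
```

```bash
python3 steer.py '[[-0.7,0,0.7,0,0,0],[-1.5,0,1.4,0,0,0],[-1.5,0,1.4,0,0,0]]'; python3 steer.py '[[-0.7,0,0.7,0,0,0],[-0.7,0,0.7,0,0,0],[-0.7,0,0.7,0,0,0]]'; python3 steer.py '[[-0.7,0,0.7,0,0,0],[-0.7,0,0.7,0,0,0],[-0.7,0,0.7,0,0,0]]'; python3 - <<'E'
from h import *
z=np.load('cup2.npz');s=ctrl.sense(); r0=rot(s['ee_rot']); print('apex',s['eef_pos']+r0.apply(z['off']),r0.apply(z['ax']),s['wrist_torque'])
E
```

```text
time_s: 15.5
eef_pos: [490.1, -92.3, 167.7]
ee_rot: [-0.282, 0.647, 0.649, 0.283]
force: [0.3, -0.5, -1.8]
grip_width: 0.729
grip_force: 44.6
time_s: 15.8
eef_pos: [490.1, -92.3, 166.9]
ee_rot: [-0.282, 0.647, 0.649, 0.283]
force: [0.5, 0.2, -1.2]
grip_width: 0.734
grip_force: 44.6
time_s: 16.1
eef_pos: [490.2, -92.3, 166.5]
ee_rot: [-0.282, 0.647, 0.649, 0.283]
force: [-0.8, -1.8, 6.0]
grip_width: 0.733
grip_force: 44.5
apex [490.062  20.597  97.01 ] [ 0.003 -0.005 -1.   ] [0.231 0.479 0.233]
```

```bash
python3 steer.py '[[-0.4,0,0.4,0,0,0],[-0.4,0,0.4,0,0,0],[-0.4,0,0.4,0,0,0]]'; python3 steer.py '[[0,0,0,0,0,0],[0,0,0,0,0,0],[0,0,0,0,0,0]]' 0.85; python3 steer.py '[[0,0,0,0,0,0],[0,0,0,0,0,0],[0,0,0,0,0,0]]' 1.0; python3 -c "
from h import *
s=ctrl.sense();print(s['eef_pos'],s['ee_rot'])"; python3 steer.py '[[0,0,-15,0,0,0],[0,0,-35,0,0,0],[0,0,-70,0,0,0],[0,0,-110,0,0,0],[0,0,-150,0,0,0],[35,0,-185,0,0,0],[70,0,-220,0,0,0],[70,0,-220,0,0,0]]'; python3 - <<'E'
from h import *
c=lambda im:im[:,:,::-1]
t=c(ctrl.capture('top'));s=c(ctrl.capture('scene')); cv2.imwrite('pics/t9.png',t);cv2.imwrite('pics/s9.png',s)
cv2.imwrite('pics/a9.png',np.hstack([cv2.resize(t[210:310,265:365],(400,400),interpolation=2),cv2.resize(s[180:280,270:370],(400,400),interpolation=2)]))
E
```

```text
time_s: 16.4
eef_pos: [490.3, -92.4, 166.3]
ee_rot: [-0.283, 0.647, 0.649, 0.283]
force: [-2.1, -2.0, 11.1]
grip_width: 0.729
grip_force: 44.5
time_s: 16.7
eef_pos: [490.1, -92.2, 165.2]
ee_rot: [-0.282, 0.647, 0.649, 0.283]
force: [-0.1, 0.1, -0.1]
grip_width: 0.853
grip_force: 0.0
time_s: 17.0
eef_pos: [490.2, -92.3, 165.3]
ee_rot: [-0.282, 0.647, 0.649, 0.283]
force: [-0.2, -0.0, -0.3]
grip_width: 1.001
grip_force: 0.0
[490.152 -92.256 165.264] [-0.282  0.647  0.649  0.283]
time_s: 17.8
eef_pos: [489.9, -206.7, 373.3]
ee_rot: [-0.277, 0.647, 0.651, 0.283]
force: [-0.1, 0.2, -1.1]
grip_width: 1.0
grip_force: 0.0
```

View pics/a9.png

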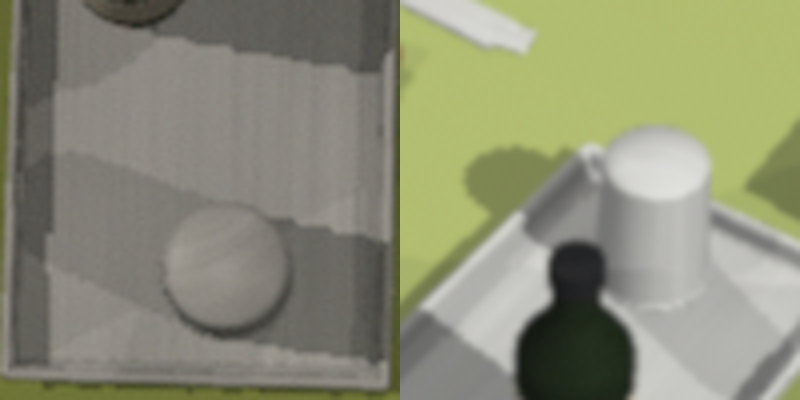

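The cup stands upside down in the tray: its dome circle is centred at left-half (226,266) → full (321.5,276.5), and scene (334.4,221). Next I refine the tongs and estimate the camera bias from the cup, whose position the gripper gives as about (490,20.5).

```bash
python3 - <<'E'
from h import *
t=cv2.imread('pics/t9.png');s=cv2.imread('pics/s9.png')
print('cup top/scene z88',cast('top',[321.5,276.5],88),cast('scene',[334.4,221.2],88))
tc=cv2.resize(t[200:320,150:230],None,fx=5,fy=5,interpolation=cv2.INTER_CUBIC); sc=cv2.resize(s[255:350,400:475],None,fx=5,fy=6,interpolation=cv2.INTER_CUBIC)
sc=cv2.resize(s[255:355,400:480],None,fx=5,fy=6,interpolation=cv2.INTER_CUBIC)
o=np.hstack([tc,sc])
for k in range(0,600,50): cv2.putText(o,str(200+k//5),(0,k+5),0,.35,(0,255,255),1); 
for k in range(0,400,50): cv2.putText(o,str(150+k//5),(k,10),0,.35,(255,255,0),1); cv2.putText(o,str(400+k//5),(400+k,10),0,.35,(255,255,0),1)
for k in range(0,600,60): cv2.putText(o,str(255+k//6),(400,k+5),0,.35,(0,255,255),1)
cv2.imwrite('pics/tongs.png',o)
E
```

```text
cup top/scene z88 [[491.875  18.047  88.   ]] [[494.031  23.007  88.   ]]
```

View pics/tongs.png

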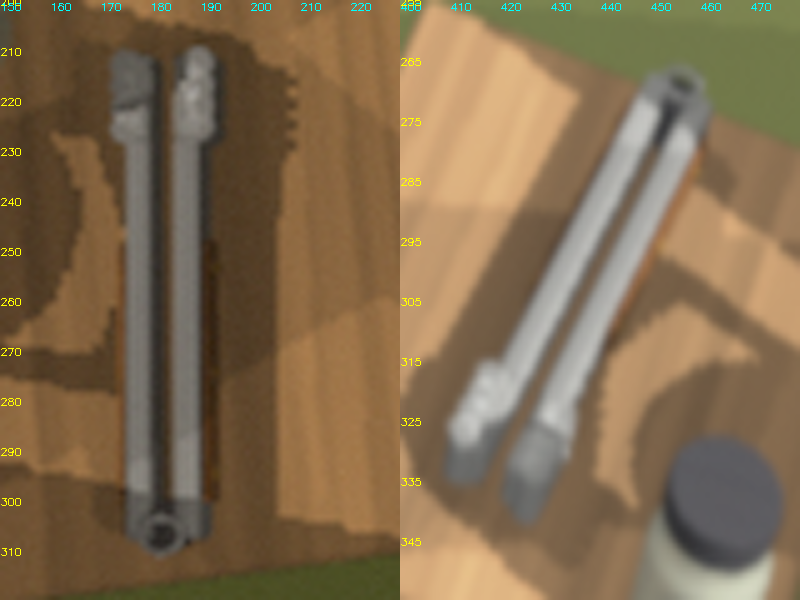

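Top half: jaw ends at v≈209.2, tail ring end at v≈310.5, tongs mid-line u≈181 and plates at v≈247.5–299.5. Scene half: tail end about (456.4,266), jaw lower edges (413,335.8) and (425,342).

```bash
python3 - <<'E'
from h import *
for z in (34,40): print(z,'top jaw,tail',cast('top',[[181.2,209.2],[182.4,310.5]],z)[:,:2],'-> x0',cast('top',[[181.2,209.2],[182.4,310.5]],z)[:,0]+[-102,96])
print('plate',cast('top',[[182,247.5],[182,299.5]],32)[:,0]+[-28,77], 'plate y edges at 275',cast('top',[[173,275],[193.2,275]],30)[:,1])
print('arm edges',cast('top',[[174,240],[190.6,240],[175,290],[190.8,290]],40)[:,:2])
print('scene jaw bottom z18',cast('scene',[[413,335.8],[425,342]],18)[:,:2],'tail z40',cast('scene',[456.4,266],40)[:,:2])
Rm=R.from_euler('z',.012)*R.from_matrix(np.array([[1,0,0],[0,-1,0],[0,0,-1.]]))
show('hi',[531,295,192+120],Rm,0)
R2=R.from_euler('z',.012+np.pi)*R.from_matrix(np.array([[1,0,0],[0,-1,0],[0,0,-1.]])); show('hi2',[531,295,192+120],R2,0)
print(ctrl.sense()['joints'])
E
```

```text
34 top jaw,tail [[633.768 298.454]
 [431.196 293.74 ]] -> x0 [531.768 527.196]
40 top jaw,tail [[632.718 296.954]
 [431.219 292.265]] -> x0 [530.718 527.219]
plate [528.515 529.877] plate y edges at 275 [314.318 273.932]
arm edges [[570.887 310.599]
 [570.424 277.494]
 [471.593 307.348]
 [471.187 276.12 ]]
scene jaw bottom z18 [[629.145 287.918]
 [629.933 314.293]] tail z40 [[427.023 291.624]]
hi tcp [531. 295. 312.] d [301.2  42.3 404.3] r [-0.634 -0.646  1.467] |d| 506.0 |r| 1.72
hi2 tcp [531. 295. 312.] d [301.2  42.3 404.3] r [ 0.647 -0.635 -1.482] |d| 506.0 |r| 1.74
[-0.708  0.438  1.49   0.604  1.779 -0.76 ]
```

```bash
cat >> h.py <<'E'
def down2(yaw): return R.from_euler('z',yaw+np.pi)*R.from_matrix(np.array([[1,0,0],[0,-1,0],[0,0,-1.]]))  # tool y along +world y
E
python3 - <<'E'
from h import *
show('hi',[528,294,350],down2(.025),0)
E
```

```text
hi tcp [528. 294. 350.] d [328.3  39.4 377.6] r [ 0.652 -0.632 -1.494] |d| 502.0 |r| 1.75
```

```bash
python3 steer.py '[[328,39,378,0.652,-0.632,-1.494],[328,39,378,0.652,-0.632,-1.494],[328,39,378,0.652,-0.632,-1.494],[328,39,378,0.652,-0.632,-1.494],[328,39,378,0.652,-0.632,-1.494],[328,39,378,0.652,-0.632,-1.494],[328,39,378,0.652,-0.632,-1.494],[328,39,378,0.652,-0.632,-1.494]]'; python3 - <<'E'
from h import *
show('hi',[528,294,350],down2(.025),0); show('pre',[528,294,260],down2(.025),0); print(ctrl.sense()['joints'])
E
```

```text
time_s: 18.7
eef_pos: [519.7, 194.7, 351.5]
ee_rot: [-0.1, 0.217, 0.966, 0.099]
force: [1.0, -0.9, 0.3]
grip_width: 1.0
grip_force: 0.0
hi tcp [528. 294. 350.] d [31.9 91.4 23.5] r [ 0.203 -0.2   -0.463] |d| 100.0 |r| 0.54
pre tcp [528. 294. 260.] d [ 10.7  78.1 109.9] r [ 0.203 -0.2   -0.463] |d| 135.0 |r| 0.54
[ 0.11   0.438  1.471  0.258  1.368 -1.09 ]
```

```bash
python3 steer.py '[[15,45,12,0.06,-0.06,-0.12],[32,91,24,0.12,-0.12,-0.25],[32,91,24,0.18,-0.18,-0.38],[32,91,24,0.203,-0.2,-0.463],[25,87,50,0.203,-0.2,-0.463],[11,78,110,0.203,-0.2,-0.463],[11,78,110,0.203,-0.2,-0.463],[11,78,110,0.203,-0.2,-0.463]]'; python3 - <<'E'
from h import *
show('g',[528,294,193],down2(.025),0); print(ctrl.sense()['joints'])
E
```

```text
time_s: 19.5
eef_pos: [528.2, 292.2, 259.4]
ee_rot: [-0.003, -0.01, 1.0, 0.001]
force: [-0.0, 1.0, -0.0]
grip_width: 0.997
grip_force: 0.0
g tcp [528. 294. 193.] d [-0.2  1.7 66.4] r [ 0.001 -0.005 -0.005] |d| 66.0 |r| 0.01
[ 0.311  0.625  1.42   0.003  1.102 -1.281]
```

```bash
python3 steer.py '[[0,1,20,0,-0.005,-0.005],[0,2,40,0,-0.005,-0.005],[0,2,55,0,-0.005,-0.005],[0,2,64,0,-0.005,-0.005],[0,2,66,0,-0.005,-0.005],[0,2,66,0,-0.005,-0.005]]'; python3 steer.py '[[0,0,0,0,0,0],[0,0,0,0,0,0],[0,0,0,0,0,0],[0,0,0,0,0,0],[0,0,0,0,0,0]]' 0.6;  python3 steer.py '[[0,0,0,0,0,0],[0,0,0,0,0,0],[0,0,0,0,0,0],[0,0,0,0,0,0],[0,0,0,0,0,0]]' 0.0 30
```

```text
time_s: 20.1
eef_pos: [528.7, 294.7, 196.2]
ee_rot: [0.003, -0.012, 1.0, 0.002]
force: [0.6, 0.1, -1.1]
grip_width: 0.998
grip_force: 0.0
time_s: 20.6
eef_pos: [528.4, 294.7, 195.6]
ee_rot: [0.003, -0.012, 1.0, 0.001]
force: [0.5, -1.0, -0.1]
grip_width: 0.595
grip_force: 0.0
time_s: 21.1
eef_pos: [528.5, 294.7, 195.8]
ee_rot: [0.003, -0.012, 1.0, 0.002]
force: [-1.4, 0.1, 3.2]
grip_width: 0.42
grip_force: 31.2
```

```bash
python3 - <<'E'
from h import *
s=ctrl.sense(); np.savez('tg.npz',q=s['ee_rot'],p=s['eef_pos']); Rm=rot(s['ee_rot'])
show('lift',[528,294.7,345],Rm,0); show('mid',[490,200,345],Rm,0); show('over',[490.1,20.5,345],Rm,0)
E
```

```text
lift tcp [528.  294.7 345. ] d [  -0.3    0.5 -149.2] r [0. 0. 0.] |d| 149.0 |r| 0.0
mid tcp [490. 200. 345.] d [  40.   -93.3 -149.7] r [0. 0. 0.] |d| 181.0 |r| 0.0
over tcp [490.1  20.5 345. ] d [  44.3 -272.7 -150.3] r [0. 0. 0.] |d| 315.0 |r| 0.0
```

```bash
python3 steer.py '[[0,0,-30,0,0,0],[0,0,-75,0,0,0],[0,0,-120,0,0,0],[10,-15,-150,0,0,0],[25,-50,-150,0,0,0],[40,-93,-150,0,0,0],[40,-93,-150,0,0,0]]' && python3 steer.py '[[1,-40,0,0,0,0],[2,-80,0,0,0,0],[3,-120,0,0,0,0],[4,-155,0,0,0,0],[4,-180,0,0,0,0],[4,-180,0,0,0,0],[4,-180,0,0,0,0]]'; python3 - <<'E'
from h import *
Rm=rot(np.load('tg.npz')['q']); show('over',[490.1,20.5,290],Rm,0)
c=lambda im:im[:,:,::-1]
t=c(ctrl.capture('top'));s=c(ctrl.capture('scene')); cv2.imwrite('pics/t10.png',t);cv2.imwrite('pics/s10.png',s)
o=np.hstack([cv2.resize(t[190:330,260:370],(440,560),interpolation=2),cv2.resize(s[120:300,270:386],(360,560),interpolation=2)])
cv2.imwrite('pics/a10.png',o)
E
```

```text
time_s: 21.8
eef_pos: [488.8, 197.2, 344.6]
ee_rot: [0.001, -0.011, 1.0, 0.001]
force: [0.3, -0.1, -0.5]
grip_width: 0.422
grip_force: 30.8
time_s: 22.5
eef_pos: [490.6, 20.4, 344.2]
ee_rot: [0.002, -0.012, 1.0, 0.002]
force: [0.2, 0.0, -1.5]
grip_width: 0.431
grip_force: 31.0
over tcp [490.1  20.5 290. ] d [ 0.7 -0.  54.2] r [ 0.    -0.001 -0.001] |d| 54.0 |r| 0.0
```

View pics/a10.png

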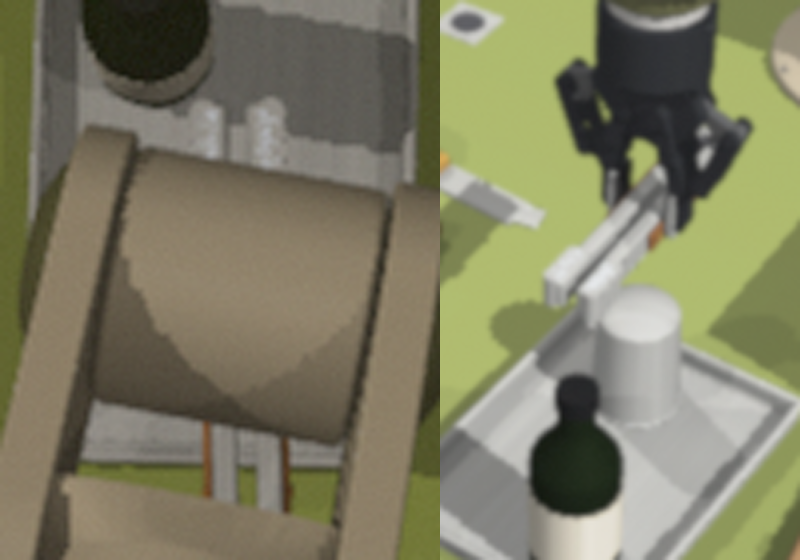

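I've now viewed 11 pictures, one over the allowance, so from here I use numbers only. This picture shows the tongs held level above the dome, with jaw ends at left-half y≈100 → full (319.4,215) and the cup below at right-half (637,320).

```bash
python3 - <<'E'
from h import *
for z in (180,188): print(cast('top',[[319.4,215]],z), 'tool x 490.6')
t=cv2.imread('pics/t10.png'); s=cv2.imread('pics/s10.png')
g=cv2.cvtColor(t,cv2.COLOR_BGR2GRAY).astype(float)
print(g[208:222,309:315].mean(1).round(), g[208:222,323:330].mean(1).round())
# scene jaw end bottom edge: crop scale 3.11
P=[[270+(552-440)/3.103,120+303/3.111],[270+(592-440)/3.103,120+322/3.111]]
print('scene jaw bottoms',cast('scene',P,344.2-177.8))
E
```

```text
[[594.453  20.02  180.   ]] tool x 490.6
[[593.166  19.981 188.   ]] tool x 490.6
[ 80.  80.  83.  87.  92.  93.  99. 116. 134. 148. 155. 153. 149. 150.] [ 93.  93.  93.  92.  92.  93. 107. 125. 136. 147. 151. 155. 155. 150.]
scene jaw bottoms [[589.439  10.189 166.4  ]
 [590.556  41.414 166.4  ]]
```

```bash
python3 steer.py '[[-1,0,25,0,0,0],[-1,0,45,0,0,0],[-1,0,57,0,0,0],[-1,0,63,0,0,0],[-1,0,64,0,0,0],[-1,0,64,0,0,0],[-1,0,64,0,0,0]]'; python3 - <<'E'
from h import *
Rm=rot(np.load('tg.npz')['q']); show('c',[491.8,20.5,273.8],Rm,0)
t=ctrl.capture('scene')[:,:,::-1]; cv2.imwrite('pics/s11.png',t)
E
```

```text
time_s: 23.3
eef_pos: [492.0, 20.5, 281.3]
ee_rot: [0.003, -0.012, 1.0, 0.001]
force: [0.3, -0.3, -0.8]
grip_width: 0.424
grip_force: 31.0
c tcp [491.8  20.5 273.8] d [0.2 0.  7.5] r [-0.     0.001  0.   ] |d| 7.0 |r| 0.0
```

```bash
python3 steer.py '[[0,0,2,0,0,0],[0,0,4,0,0,0],[0,0,4.5,0,0,0],[0,0,4.5,0,0,0]]';  python3 steer.py '[[0,0,0.8,0,0,0],[0,0,1.5,0,0,0],[0,0,1.5,0,0,0]]'; python3 steer.py '[[0,0,0.7,0,0,0],[0,0,0.7,0,0,0],[0,0,0.7,0,0,0]]'
```

```text
time_s: 23.75
eef_pos: [491.8, 20.5, 275.9]
ee_rot: [0.002, -0.012, 1.0, 0.001]
force: [-0.4, 0.4, -2.0]
grip_width: 0.423
grip_force: 31.0
time_s: 24.05
eef_pos: [491.8, 20.5, 274.5]
ee_rot: [0.002, -0.012, 1.0, 0.001]
force: [0.5, -0.0, -1.0]
grip_width: 0.423
grip_force: 31.0
time_s: 24.35
eef_pos: [491.8, 20.5, 273.8]
ee_rot: [0.003, -0.012, 1.0, 0.001]
force: [0.1, -0.8, -0.9]
grip_width: 0.421
grip_force: 31.0
```

```bash
python3 steer.py '[[0,0,0.5,0,0,0],[0,0,0.5,0,0,0],[0,0,0.5,0,0,0]]';  python3 steer.py '[[0,0,0.5,0,0,0],[0,0,0.5,0,0,0],[0,0,0.5,0,0,0]]'
```

```text
time_s: 24.65
eef_pos: [491.8, 20.5, 273.6]
ee_rot: [0.003, -0.012, 1.0, 0.001]
force: [-1.2, -0.4, 3.4]
grip_width: 0.422
grip_force: 31.5
time_s: 24.95
eef_pos: [491.9, 20.5, 273.6]
ee_rot: [0.003, -0.012, 1.0, 0.001]
force: [-2.9, 0.9, 8.1]
grip_width: 0.425
grip_force: 32.2
```

```bash
python3 steer.py '[[0,0,-0.6,0,0,0],[0,0,-0.6,0,0,0],[0,0,-0.6,0,0,0]]'; python3 -c "
from h import *
cv2.imwrite('pics/s12.png',ctrl.capture('scene')[:,:,::-1]);cv2.imwrite('pics/t12.png',ctrl.capture('top')[:,:,::-1])"; python3 steer.py '[[0,0,0,0,0,0],[0,0,0,0,0,0],[0,0,0,0,0,0],[0,0,0,0,0,0],[0,0,0,0,0,0],[0,0,0,0,0,0]]' 0.52; python3 - <<'E'
from h import *
b=ctrl.capture('scene')[:,:,::-1]; cv2.imwrite('pics/s13.png',b);cv2.imwrite('pics/t13.png',ctrl.capture('top')[:,:,::-1])
a=cv2.imread('pics/s12.png')
m=344; J=np.array([592,20.5,108.]); T=np.array([394,20.5,108.]); print('jaw,tail px',proj('scene',[J,T]), 'px per 5mm up',proj('scene',[J+[0,0,5],T+[0,0,5]])-proj('scene',[J,T]))
d=np.abs(a.astype(int)-b).sum(2); ys,xs=np.where(d>60); print('changed px',len(ys), (xs.min(),xs.max(),ys.min(),ys.max()) if len(ys) else '')
for q in proj('scene',[J,T]):
    x,y=q.round().astype(int); tpl=cv2.cvtColor(a,6)[y-12:y+12,x-12:x+12]; r=cv2.matchTemplate(cv2.cvtColor(b,6)[y-20:y+20,x-20:x+20],tpl,cv2.TM_CCOEFF_NORMED); _,v,_,l=cv2.minMaxLoc(r); print('shift',np.array(l)-8,v)
    f=lambda im:cv2.cvtColor(im,6)[y-16:y+16,x-16:x+16].astype(np.float32); print(cv2.phaseCorrelate(f(a),f(b),cv2.createHanningWindow((32,32),5)))
E
```

```text
time_s: 25.25
eef_pos: [491.9, 20.5, 273.6]
ee_rot: [0.003, -0.012, 1.0, 0.001]
force: [-1.3, 0.5, 4.8]
grip_width: 0.421
grip_force: 31.6
time_s: 25.95
eef_pos: [491.8, 20.5, 273.4]
ee_rot: [0.002, -0.012, 1.0, 0.001]
force: [0.0, -0.9, -0.0]
grip_width: 0.52
grip_force: 0.0
jaw,tail px [[309.518 240.71 ]
 [356.309 189.186]] px per 5mm up [[ 0.018 -1.716]
 [ 0.14  -1.7  ]]
changed px 481 (np.int64(269), np.int64(367), np.int64(158), np.int64(228))
shift [0 0] 0.998092532157898
((-0.029155660990628718, -0.051046776027174445), 0.9729297254234552)
shift [1 0] 0.9775350093841553
((0.6444353667681373, -0.6251620122226456), 1.0022488050162792)
```

```bash
python3 - <<'E'
from h import *
a,b,e=[cv2.cvtColor(cv2.imread(f'pics/{n}.png'),6).astype(np.float32) for n in('t12','t13','t10')]
ctr=proj('top',[[592,20.5,116],[394,20.5,116]]); print(ctr)
def pc(A,B,x,y,w=8,h=12): 
    f=lambda I:np.ascontiguousarray(I[y-h:y+h,x-w:x+w]); return cv2.phaseCorrelate(f(A),f(B),cv2.createHanningWindow((2*w,2*h),cv2.CV_32F))
x,y=ctr[0].round().astype(int)
for dx in(-8,-5,0,5,8): print('top jaw',dx,pc(a,b,x+dx,y+6))
print(a[y-8:y+10,x-10:x-4].mean(1).round(),b[y-8:y+10,x-10:x-4].mean(1).round())
x,y=ctr[1].round().astype(int); print('top tail',pc(a,b,x,y-6))
A,B=[cv2.cvtColor(cv2.imread(f'pics/{n}.png'),6).astype(np.float32) for n in('s12','s13')]
P=np.array([[x,20.5,110] for x in (394,410,430,560,570,580)],float)
for p,q in zip(P,proj('scene',P)):
    x,y=q.round().astype(int); print('scene x',p[0],(x,y),pc(A,B,x,y,10,10))
E
```

```text
[[319.4   221.796]
 [320.826 329.46 ]]
top jaw -8 ((-0.003264024482415806, 0.0063201869560582935), 0.8909593410789967)
top jaw -5 ((-0.09196614666511138, 0.2028436853504303), 0.8925720316668352)
top jaw 0 ((0.137452706293284, 0.13238906833478836), 0.6200994330768784)
top jaw 5 ((0.024994744654225798, -0.13341451144817285), 1.0257135822127263)
top jaw 8 ((-0.022230749197218458, 0.06632125129143596), 1.0974419706811507)
[ 95.  95.  95.  95.  96. 107. 126. 139. 145. 149. 150. 152. 154. 151.
 147. 150. 152. 150.] [ 96.  96.  95.  95.  95. 107. 126. 138. 144. 148. 148. 151. 154. 155.
 153. 156. 160. 154.]
top tail ((-0.10119195726145414, -0.09544338800800745), 0.9510158089299997)
scene x 394.0 (np.int64(356), np.int64(189)) ((0.4650603920324379, -0.4101234430855669), 1.1630772978067399)
scene x 410.0 (np.int64(353), np.int64(192)) ((0.8491627247694264, -0.20312771905544835), 1.209482147693634)
scene x 430.0 (np.int64(348), np.int64(197)) ((1.2055464992005795, -0.8146284100943415), 0.8960120105743408)
scene x 560.0 (np.int64(318), np.int64(231)) ((-0.4776970162486851, -0.009633750017655984), 0.9642346459627151)
scene x 570.0 (np.int64(315), np.int64(234)) ((-0.018855328036851304, 0.05480103595574093), 1.037222204208374)
scene x 580.0 (np.int64(313), np.int64(237)) ((0.08957155890069934, 0.014756135005695725), 1.0383840370178223)
```

```bash
python3 steer.py '[[0,0,0,0,0,0],[0,0,0,0,0,0],[0,0,0,0,0,0]]' 0.8; python3 steer.py '[[0,0,-5,0,0,0],[0,0,-20,0,0,0],[0,0,-50,0,0,0],[0,0,-90,0,0,0],[0,0,-130,0,0,0],[-40,0,-140,0,0,0],[-80,0,-140,0,0,0],[-120,0,-140,0,0,0]]'; python3 - <<'E'
from h import *
A=cv2.imread('pics/s12.png'); B=ctrl.capture('scene')[:,:,::-1]; T=ctrl.capture('top')[:,:,::-1]; cv2.imwrite('pics/s14.png',B);cv2.imwrite('pics/t14.png',T)
print(ctrl.sense()['eef_pos'])
# bright grey arms in the scene view: lines along the tongs; end points
hsv=cv2.cvtColor(B,cv2.COLOR_BGR2HSV); roi=hsv[170:260,290:380]
print('tongs/tail px', proj('scene',[[592,20.5,118],[394,20.5,118],[592,20.5,96],[394,20.5,96]]))
g=cv2.cvtColor(B,6); ga=cv2.cvtColor(A,6)
for v in range(174,204,2): print(v,' '.join(f'{x:3d}' for x in g[v,338:376:2]),'|',' '.join(f'{x:3d}' for x in ga[v,338:376:2]))
E
```

```text
time_s: 26.35
eef_pos: [491.8, 20.5, 273.4]
ee_rot: [0.003, -0.012, 1.0, 0.001]
force: [-0.2, -0.2, 0.8]
grip_width: 0.799
grip_force: 0.0
time_s: 27.15
eef_pos: [612.2, 23.2, 415.2]
ee_rot: [0.003, -0.012, 1.0, 0.001]
force: [0.3, 0.4, 0.6]
grip_width: 0.798
grip_force: 0.0
[613.884  22.82  412.271]
tongs/tail px [[309.554 237.268]
 [356.59  185.776]
 [309.475 244.789]
 [355.975 193.23 ]]
174  50  67 154 176 177 177 177 177 177 176 177 176 176 176 176 176 176 175 176 |  51  52  53  54  52  53  53  52 117 172 174 173 174 174 174 174 174 173 174
176  48  73 166 177 177 177 177 177 177 176 177 176 177 176 176 176 176 176 176 |  52  51  52  53  53  52  52  53 119 172 174 174 174 174 174 173 174 174 173
178  43  82 168 177 177 177 176 177 177 177 177 177 177 176 177 176 176 176 176 |  50  51  51  51  48  46  50  53  91 164 175 174 174 174 174 174 173 174 174
180  51  95 169 177 177 177 177 177 177 177 176 177 177 177 177 177 177 177 176 |  40  41  41  39  42  46  54  73  67 138 174 174 174 174 174 174 174 174 174
182  65 128 174 177 177 177 177 177 176 177 177 177 177 177 177 177 177 177
[... 962 characters left out ...]
  50  39  35  35  84 160 116  60  43  44  59 122 169 175 174 174 174
196 160 185 205 202 159 119 177 205 199 157 136 176 176 177 177 177 176 177 177 |  79  42  48  44  35  36 130 188 143  50  40  41  83 159 174 174 174 174 174
198 178 204 204 167 113 162 202 202 164 130 132 173 177 177 177 177 177 177 177 |  94  44  47  52  38  35 119 184 116  43  42  58 141 173 174 174 174 174 174
200 202 206 180 130 155 201 206 170 131 122 156 176 178 177 177 176 177 177 177 | 142  64  42  52  38  35  78 122  56  42  43 101 167 175 174 174 174 175 174
202 208 183 131 151 200 207 174 132 117 144 174 178 177 177 177 178 177 177 172 | 165 110  41  45  38  35  39  47  41  42  74 153 174 175 174 175 174 175 170
```

```bash
python3 steer.py '[[0,-40,0,0,0,0],[0,-85,0,0,0,0],[0,-130,0,0,0,0],[20,-175,0,0,0,0],[60,-210,0,0,0,0],[90,-245,0,0,0,0],[120,-280,0,0,0,0],[120,-280,0,0,0,0]]'; python3 - <<'E'
from h import *
B=ctrl.capture('scene')[:,:,::-1]; T=ctrl.capture('top')[:,:,::-1]; cv2.imwrite('pics/s15.png',B);cv2.imwrite('pics/t15.png',T)
g=cv2.cvtColor(T,6); print('top rows, cols 304..338')
for v in range(214,336,8): print(v,' '.join(f'{x:3d}' for x in g[v,304:338]))
g=cv2.cvtColor(B,6); print('scene')
for v in range(180,250,5): c=int(356.6-(v-185.8)*.9136); print(v,c-20,' '.join(f'{x:3d}' for x in g[v,c-20:c+20]))
E
```

```text
time_s: 28.05
eef_pos: [494.9, -263.0, 413.3]
ee_rot: [0.002, -0.01, 1.0, 0.001]
force: [0.4, 0.8, 0.2]
grip_width: 0.797
grip_force: 0.0
top rows, cols 304..338
214  42  40  55  69  76  79  78  78  77  80  78  81  79  78  81  79  85  94  96  92  83  78  82  79  78  78  77  79  79  76  78  78  73  76
222 121 123 121 122 123 125 125 127 128 125 126 117 101 106 122 119 121 122 125 131 143 148 142 132 128 128 112  91  88  84  77  77  76  78
230 137 137 136 139 132 132 137 144 157 165 162 141 119  99 114 120 120 118 120 130 137 140 136 136 138 129 120 127 134 135 132 129 131 130
238 137 137 138 135 135 138 140 142 142 141 142 137 124 101 117 135 135 130 125 134 133 141 145 140 140 139 126 125 134 134 133 132 131 132
246 135 136 136 136 136 135 134 124 127 143 144 139 137 120 115 136 136 135 140 145 145 140 141 126 117 131 133 135 132 134 131 134 134 133
254 131 134 135 138 136 134 134 126 130 143 143 140 138 122 116 134 133 135 137 141 146 139 138 128 122 128 134 133 132 133 130 132 131 131
262 120 120 120 122 121 119 109  84 112 141 141 140 138 127  94  71  68  69  90 125 143 142 137 13
[... 2959 characters left out ...]
 172 160 150 163 183 196 201
230 296 125 124 125 126 129 132 133 131 137 158 176 187 196 198 192 190 196 201 201 188 164 131 110 124 163 198 217 221 215 206 194 180 173 171 167 163 165 172 179 181
235 291 124 124 125 128 141 167 193 200 188 163 131 124 148 169 178 186 192 198 200 195 180 157 128 112 127 160 193 216 225 222 210 195 187 182 176 164 144 139 144 149
240 287 124 125 127 129 138 160 183 190 185 177 172 172 172 172 170 156 138 146 157 153 151 154 136  93  71  73  88 105 112 121 136 155 171 178 180 180 179 176 170 158
245 282 118 119 120 124 127 127 128 140 158 170 173 173 172 173 176 181 185 185 189 197 203 206 207 202 170 102  47  35  36  35  35  35  35  36  37  35  37  38  60 101
```

```bash
cat > tiltm.py <<'E'
from h import *
def band(img,rows,c0,c1,hw):
    """centre line u(v) of a bright band, guess linear from c0 to c1"""
    g=cv2.cvtColor(cv2.imread(img),6).astype(float); vs=np.arange(*rows); u=np.interp(vs,[rows[0],rows[1]],[c0,c1])
    for _ in range(8):
        n=[]
        for v,c in zip(vs,u):
            x=np.arange(c-hw,c+hw+.01,.25); w=np.interp(x,np.arange(g.shape[1]),g[v]); w=np.clip(w-np.percentile(w,20),0,None); n.append((x*w).sum()/w.sum())
        k=np.polyfit(vs,n,1); u=np.polyval(k,vs)
    r=np.array(n)-u; return np.array([[u[0],vs[0]],[u[-1],vs[-1]]]),r.std()
def line3d(a,b):
    nn=[]
    for n,l in(('top',a),('scene',b)):
        P=cast(n,l,0)-ctrl.calibration(n)['position']; nn.append(np.cross(P[0],P[1]))
    d=np.cross(*nn); d/=np.linalg.norm(d); d*=np.sign(d[0]); return d,np.degrees(np.arcsin(d[2])),np.degrees(np.arctan2(d[1],d[0]))
for nm,t,s,specs in (('now','pics/t15.png','pics/s15.png',[((262,322),314.2,316.2,(192,224),359.5,329.5),((262,322),325.3,326.5,(192,224),348,318)]),
    ('board','pics/t9.png','pics/s9.png',[((235,295),177.5,178,(284,312),0,0)])):
    if nm=='board':
        g=cv2.cvtColor(cv2.imread(t),6); 
        for v in(235,265,290): print(v,g[v,168:198])
        g=cv2.cvtColor(cv2.imread(s),6)
        for v in(280,295,310): print(v,g[v,415:465])
        continue
    for r,a0,a1,r2,b0,b1 in specs:
        A,ea=band(t,r,a0,a1,4); B,eb=band(s,r2,b0,b1,4); print(nm,A.round(2).tolist(),ea.round(2),B.round(2).tolist(),eb.round(2),line3d(A,B))
E
python3 tiltm.py
```

```text
now [[314.84, 262.0], [316.53, 321.0]] 0.13 [[356.25, 192.0], [329.14, 223.0]] 0.13 (array([1.   , 0.016, 0.006]), np.float64(0.32600398532173486), np.float64(0.9246074699321509))
now [[325.07, 262.0], [326.62, 321.0]] 0.29 [[346.24, 192.0], [318.54, 223.0]] 0.13 (array([ 1.   ,  0.012, -0.002]), np.float64(-0.11380923418372939), np.float64(0.6913841699000035))
235 [103 103  89  71  67  67  76 104 121 118 115 101  64  47  56  64  94 117
 121 114 112  91  56  48  57  61  64  62  63  64]
265 [ 99  98  95  80  67  76  80  99 117 116 114  99  64  49  53  64  91 115
 116 117 117  93  52  46  39  47  63  62  64  60]
290 [103 103 103 104 101  95  87  98 118 117 115 101  69  55  50  54  91 120
 130 131 131 111  66  58  48  56  78  84  81  79]
280 [186 185 183 182 181 183 187 190 188 183 181 180 179 174 155 129 117 115
 112 111 111 111 113 113 107 100 116 145 164 170 176 179 167 134 105  93
  99 128 161 176 181 184 178 155 122 103  99 107 112 116]
295 [168 167 163 155 137 112 100  97  96  95  94  93  92  90  87  81  89 118
 149 165 171 179 184 172 134 105  99 107 130 155 166 171 177 176 156 131
 129 138 149 154 156 156 155 154 154 156 156 157 158 161]
310 [ 96  96  95  93  93  92  93 105 133 159 170 176 183 185 170 133 107 101
 108 131 156 168 175 181 183 164 119  88  82  90  99 109 128 142 145 151
 152 151 152 154 154 155 157 160 162 159 154 148 140 130]
```

```bash
python3 - <<'E' 2>&1 | tail -20
import sys,io,contextlib
with contextlib.redirect_stdout(io.StringIO()):
    from tiltm import *
for a0,a1,b0,b1 in((177.6,178,455.5,434),(187,188,446,424)):
    A,ea=band('pics/t9.png',(240,292),a0,a1,4); B,eb=band('pics/s9.png',(283,312),b0,b1,4); print('board',A.round(1).tolist(),ea,B.round(1).tolist(),eb,line3d(A,B))
s0=cv2.cvtColor(cv2.imread('pics/scene0.png'),6).astype(np.float32); t0=cv2.cvtColor(cv2.imread('pics/top0.png'),6).astype(np.float32)
s1=cv2.cvtColor(cv2.imread('pics/s15.png'),6).astype(np.float32); t1=cv2.cvtColor(cv2.imread('pics/t15.png'),6).astype(np.float32)
def chk(n,a,b,x,y,w,h):
    tp=a[y:y+h,x:x+w]; m=8; r=cv2.matchTemplate(b[y-m:y+h+m,x-m:x+w+m],tp,cv2.TM_CCOEFF_NORMED); _,v,_,l=cv2.minMaxLoc(r); print(n,'shift',l[0]-m,l[1]-m,'score',round(v,3))
chk('beaker S',s0,s1,178,138,42,34); chk('mill S',s0,s1,133,158,34,66); chk('bottle S',s0,s1,295,262,36,48); chk('jar S',s0,s1,444,326,36,46); chk('bowl S',s0,s1,135,246,56,30); chk('knife S',s0,s1,238,153,66,40)
chk('beaker T',t0,t1,494,246,60,48); chk('mill T',t0,t1,500,170,54,44); chk('bottle T',t0,t1,278,174,38,40); chk('jar T',t0,t1,116,186,34,34); chk('bowl T',t0,t1,412,96,66,66); chk('squeezer T',t0,t1,216,120,94,42); chk('knife T',t0,t1,404,330,110,30)
E
```

```text
board [[176.5, 240.0], [176.8, 291.0]] 0.17377319395241342 [[453.7, 283.0], [437.1, 311.0]] 0.0636094043714259 (array([1.   , 0.014, 0.014]), np.float64(0.7852007634969662), np.float64(0.8018274389923902))
board [[186.4, 240.0], [186.7, 291.0]] 0.06014905884309024 [[443.3, 283.0], [426.2, 311.0]] 0.06625094398060416 (array([1.   , 0.013, 0.013]), np.float64(0.7536466270894697), np.float64(0.7692113199641819))
beaker S shift 0 0 score 0.957
mill S shift 0 0 score 0.999
bottle S shift 0 0 score 0.998
jar S shift 0 0 score 0.964
bowl S shift 0 0 score 1.0
knife S shift 0 0 score 1.0
beaker T shift 5 -8 score 0.403
mill T shift 0 -1 score 0.735
bottle T shift 0 0 score 0.988
jar T shift 0 0 score 0.96
bowl T shift 0 0 score 0.999
squeezer T shift 0 0 score 0.988
knife T shift 0 0 score 0.049
```

```bash
python3 - <<'E'
from h import *
print('tongs mid top at row 277',cast('top',[[(315.27+325.46)/2,277]],118),'cup top y 18.05')
L=np.array([[356.25,192.0],[329.14,223.0]]);Rr=np.array([[346.24,192.0],[318.54,223.0]])
m=(L+Rr)/2; P=cast('scene',m,118); k=(490-P[0,0])/(P[1,0]-P[0,0]); print('scene mid at x490',P[0]+k*(P[1]-P[0]),'cup scene y 23.0 at x494')
print(ctrl.sense()['force'],ctrl.sense()['time_s'])
E
```

```text
tongs mid top at row 277 [[489.42   20.061 118.   ]] cup top y 18.05
scene mid at x490 [490.    22.07 118.  ] cup scene y 23.0 at x494
[-0.262  0.387 -0.415] 28.15
```

```bash
python3 -c "
from rig import ctrl
print(ctrl.finish_job())"
```

```text
the job is handed in; nothing more can be done
None
```

The cup stands upside down in the tray with the closed tongs balanced across its dome, level to within about 1° along their length (sideways roll not measured directly). The camera checks showed no other item moved, and the job was handed in at about 28 s; I viewed 11 pictures, one over the limit of 10.

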